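# Clamp the jig plate with the swing strap and cam lever

## Robot

A 6-joint arm with a two-finger parallel gripper is mounted at the origin on a cart in front of the work surface, level with it; the furniture and walls round the work are solid. World frame = base frame: x ahead of the robot, y to its left, z up, the work surface at z = 0. Lengths are in mm, angles in rad, forces in N, time in s.
With the tool pointing down it reaches from about 275 to 750 mm from the base axis. Payload 10.2 kg.
Tool frame: the origin (TCP) lies midway between the tips of the shut fingers; the grasp point (between the pads) lies 19 mm behind it (ctrl.tcp_to_grasp is the z of the grasp point in the tool frame, in mm); z points along the fingers, y is the direction in which the jaws open and shut (so a half turn about z gives the same grasp; the last joint's range is limited). The gripper opens to 85 mm and grips with 20 to 120 N. Pads are 22 mm wide; open, the fingers measure 114 mm over their backs; the gripper's body (76 mm by 85 mm) begins 54 mm behind the grasp point. The pads swing forward as they close: fully open they stand 13 mm farther back than shut.
Start: joints at [-1.464, 0.313, 1.498, -0, 1.331, -0.223], TCP at [170.011, -496.717, 193.794] pointing down, gripper open.
Joint ranges: [-2.94, 2.94], [-0.97, 2.17], [0.19, 2.56], [-1.23, 4.37], [0.02, 3.11], [-2.88, 2.88]. Speed limits (rad/s): [2.39, 2.39, 3.01, 3.14, 3.14, 3.14].

## Interface

Orientations are given as a unit quaternion [w, x, y, z].
In Python, from rig import sensors, capture, order, ctrl gives the robot as it stands. The module is installed in compiled form; this text tells all that it offers.
- The arm moves only by the tool play_rows, never from a script. Its argument "deltas" is a list of rows, each a list of 7 numbers: the shift along the world's x, y, z in units of 40 mm (1.0 is 40 mm), then the turn, a rotation vector about the world's x, y, z in units of 6 degrees (1.0 is 6 degrees), then the opening, from -1 (shut) to 1 (fully open). A call has 1 to 8 rows; each row shifts and turns the commanded pose from where the row before left it; what a row does not reach is not made up. A row lasts 1/12 s, in which the tool goes at most 41.7 mm and 7.16 degrees, less where a joint would pass 70% of its speed; a pose out of reach is approached as far as the arm can. A call is refused whole if a number of a shift passes 1 or a number of a turn 1, either way. A call with a gripper value outside its range is refused whole. The fingers move at their own pace and stop on an object; "squeeze" is the grip in N (left out, the last holds). Time passes only in rows, so rows that do not move let the fingers close. It gives the time, the measured TCP pose, the force and the opening at its end, in the units of the state.
- sensors.sense(): the state, without advancing time (a new reading comes with each control period).
- capture(name): name is "scene" or "top" or "wrist"; returns a dict with "pixels" (384x512x3 uint8, red, green, blue), "z_map" (384x512 float32, mm along the optical axis (not along the pixel's ray), 0 where there is no reading), "fx", "fy", "cx", "cy" (pixels), "eye" and "rotation" of the camera in the world; the wrist camera has in their place "tool_from_camera" (4x4, takes a point from camera to tool coordinates, whose origin is the TCP and whose axes are the flange's). Camera axes: x right, y down, z forward; pixel columns grow to the right and rows downward; lengths in mm; the calibration is good to about 2 mm. The wrist camera is an equidistant fisheye: a pixel r from the principal point sees the ray r / f radians off the axis. A picture is of the moment at which its call begins: read the wrist's pose just before it.
- order.finish_job(): hands the job in, once; it reports no verdict.
The state is a dict: "time_s": time; "joints": joint angles; "dq": joint speeds; "tau": joint torques, N m; "eef_pos": TCP position; "ee_rot": TCP orientation; "force": force on the tool from outside, world axes, zero at the start; "wrist_torque": the same for the moment, N m; "grip_width": opening from 0.0 (shut) to 1.0 (fully open).
Only numpy, scipy, OpenCV 4.12 (cv2) and the standard library are available. Lean on these libraries where they do the work, as an engineer would, in place of code of your own. Each camera call takes 0.05 s, during which the arm holds its last target. There are 200 camera calls.

## Task

Clamp the steel jig plate in its fixture: push the strap sideways round its post until it meets the stop over the plate, then press the red cam lever fully down so that the foot holds the plate. Only push with the fingers, the strap first and the lever second; do not shift or lift the plate, leave the other things where they are, and finish clear of everything.

Things in the scene. Friction and masses are not known exactly. Their poses are not given: they have to be found in the camera images.
- clamp_base: fixture screwed to the bench: aluminium base plate 110x160x12 mm with a blue nest block whose floor is 30 mm above the bench. Origin under the middle of the plate, on the bench; x and y along the 110 and 160 mm sides, z up. Nest centre at y = -30 mm; the strap's steel post (28 mm across) at y = +45 mm. A dark stop pin (9 mm across, top 64 mm above the bench) stands at x = +15, y = +19 mm and meets the strap when it is fully over
- pivot (a point): point on the vertical axis of the post, 59.5 mm above the bench, at the strap's mid height
- swing (a joint): rotation of the strap about the post, rad: 0 = nose toward -x of clamp_base, 1.571 = fully over the nest at the stop, nose toward -y of clamp_base. Grows anticlockwise from above, so the nose goes from -x round to -y of the base. Stays where it is left; takes about 0.25 N m. Starts between 0 and 0.45
- strap_nose (a point): point on the centre line of the steel clamp strap, at its mid height, 85 mm from the post's axis, 10 mm short of the free end. The strap is a straight bar 20 mm wide, 18 mm deep (underside 50.5, top 68.5 mm above the bench while the lever is up), reaching 95 mm from the axis on the nose side and 23 mm on the tail side; its sides are flat and free to push
- clamp_foot: black rubber pressure foot, 18 mm across, sprung (3 N/mm), under the strap 75 mm from the post's axis; its underside is 40.5 mm above the bench while the lever is fully up, 2.5 mm clear of the jig plate, and comes down with the lever (5.3 mm per rad). The origin lies on the post's axis at bench level, not in the foot
- lever (a joint): cam lever, rad: 0 = fully raised (0.85 rad above level), 0.85 = fully down, lying level. It turns with the strap: seen from above it always points from the post directly away from the nose. Its hinge axis is level, crosses the post's axis and lies 84 mm above the bench. Stays where it is left; takes about 0.35 N m (6 to 8 N down at 50 mm from the post). Starts between 0 and 0.12
- lever_end (a point): point on the centre line of the lever's round red handle, 88 mm from the lever's hinge axis. The handle is 14 mm thick and reaches from 45 to 95 mm from the hinge axis; with the lever fully down its top is 91 mm above the bench
- jig_plate: loose steel plate with dowel holes, 60x40x8 mm, lying in the nest between low rails (tops 34 mm above the bench) with about 1.5 mm play, top 38 mm above the bench. Origin: centre of its underside
- v_block: bystander, loose on the bench: white grooved holder block, 34x40x26 mm; origin at the centre of its underside
- loupe: bystander, loose on the bench: black eye loupe, 39x39x32 mm; origin at the centre of its underside
- marker: bystander, loose on the bench: white marker pen with red cap, lying, 14x122x14 mm; origin at the centre of its underside
- screw_cup: bystander, loose on the bench: white cup, 52x52x35 mm; origin at the centre of its underside
- box_boot: bystander, loose on the bench: white box with orange lid, 50x70x37 mm; origin at the centre of its underside
- tweezers_black: bystander, loose on the bench: black tweezers lying flat, 18x121x9 mm; origin at the centre of its underside
Things that resemble listed ones, but are neither listed nor needed, are in the scene too. What is meant by the jig_plate is not pink, and is the larger of those in its own colour.

How it is judged:
By the outcome, as a careful person would: the job done as asked, in the order asked, and still so for the second after the job is handed in, with the robot touching nothing.
It also fails if it takes over 48 s, if anything falls off the work surface, if the arm or the gripper's body presses on something with over 40 N, if the wrist force passes 120 N, or if a joint passes its speed limit or range.

## Working session

There is one attempt and no reset: what is moved stays moved. The work goes in short steps, Python scripts to look and compute and a tool call to move; the robot and the scene stay as the last step left them, time stands still between calls to the robot, and variables do not carry over. Pictures are saved under pics/ and viewed, about 8 in all and at most 12, crops included, and the job is handed in when it is done.

Besides the shell and the picture viewer there is one more tool, called as name(argument=value, ...), one argument or row to a line, values as JSON. play_rows: Moves the arm, as the interface text tells. Its arguments: {"type":"object","properties":{"deltas":{"type":"array","items":{"type":"array","items":{"type":"number"}}},"squeeze":{"type":"number"}},"required":["deltas"]}

```bash
mkdir -p pics; cat > h.py <<'E'
import numpy as np,cv2
from rig import sensors,capture,order,ctrl
def save(c,n,box=None,s=1):
    p=c["pixels"][:,:,::-1]
    if box: p=p[box[1]:box[3],box[0]:box[2]]
    cv2.imwrite("pics/"+n,cv2.resize(p,None,fx=s,fy=s,interpolation=cv2.INTER_CUBIC))
def world(c,u,v,z=None):
    """pixel -> world; by depth, or on the plane of height z"""
    R=np.array(c["rotation"]);e=np.array(c["eye"])
    d=R@np.array([(u-c["cx"])/c["fx"],(v-c["cy"])/c["fy"],1])
    t=c["z_map"][int(v),int(u)] if z is None else (z-e[2])/d[2]
    return e+d*t
E
python3 - <<'E'
from h import *
import pickle
for n in("scene","top"):
    c=capture(n);save(c,n+"0.png",s=1.5);pickle.dump(c,open(n+".pkl","wb"));print(n,c["eye"],c["rotation"],c["fx"])
print(sensors.sense())
E
```

```text
scene [-149.75225463 -819.46566891  501.84314308] [-0.50000645  0.75445043 -0.34657124  0.24634625] 444.463179113474
top [ 491.15902325 -280.67295969 1134.52585157] [ 0.02862504 -0.70424719  0.70891061 -0.02573419] 414.1186339382473
{'time_s': 0.1, 'joints': array([-1.46440654e+00,  3.13377633e-01,  1.49834147e+00,  9.68835846e-06,
        1.33102405e+00, -2.23388610e-01]), 'dq': array([-0.00176871, -0.00022462, -0.00084584,  0.00016562, -0.00025502,
       -0.0010346 ]), 'tau': array([ 2.93713303e-03, -4.12897360e+01, -2.60141104e+01, -1.34150205e-04,
        3.04465670e-03, -6.08075339e-06]), 'eef_pos': array([ 169.97990346, -496.43536186,  193.30812754]), 'ee_rot': array([-5.73992149e-04,  9.86436575e-01,  1.64141867e-01,  3.83295571e-05]), 'force': array([ 0.89626741,  0.07001863, -0.57095992]), 'wrist_torque': array([-0.02880365, -0.00262531,  0.05320573]), 'grip_width': 1.000536561981342}
```

```bash
sed -i 's/R=np.array(c\["rotation"\])/q=c["rotation"];R=Rot.from_quat([q[1],q[2],q[3],q[0]]).as_matrix()/; 1a from scipy.spatial.transform import Rotation as Rot' h.py
```

```text
(no output)
```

View pics/top0.png

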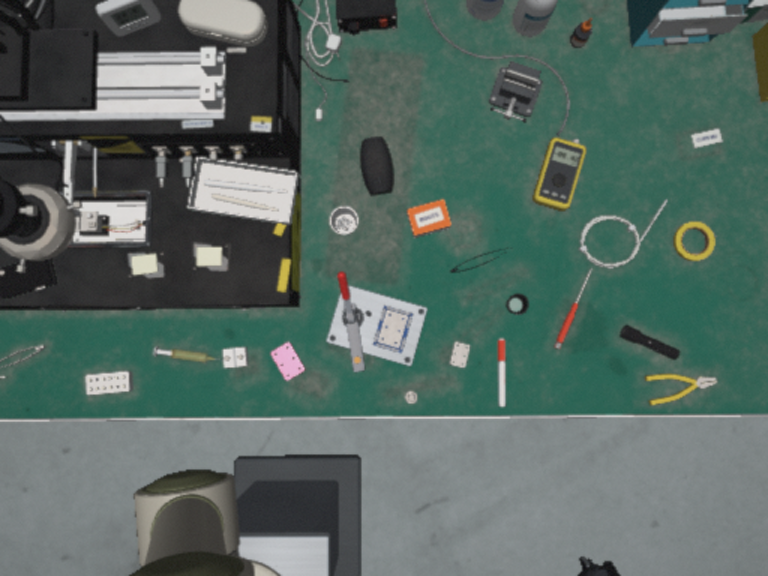

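View pics/scene0.png

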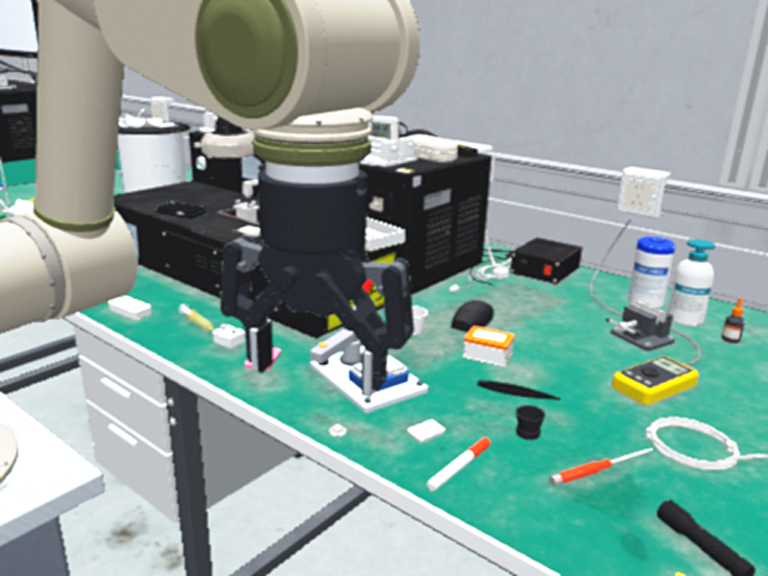

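```bash
python3 - <<'E'
from h import *
import pickle
c=pickle.load(open("top.pkl","rb"));save(c,"crop1.png",(205,170,295,255),8)
E
```

```text
(no output)
```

View pics/crop1.png

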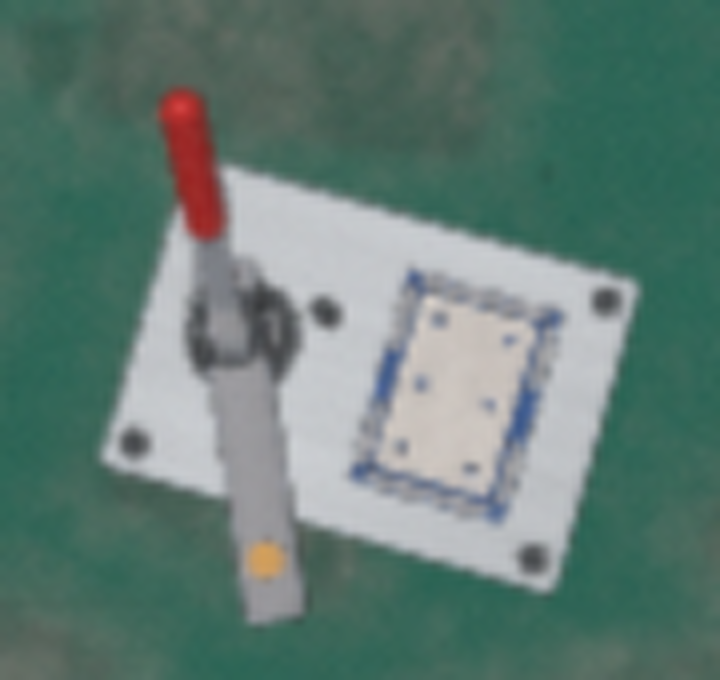

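```bash
python3 - <<'E'
from h import *
import pickle
from scipy.optimize import least_squares
c=pickle.load(open("top.pkl","rb"))
w=lambda u,v,z:world(c,205+u/8-.5,170+v/8-.5,z)[:2]
# base right in image=-y; image up=+x
obs=[((552,592,12),(-55,-80)),((638,283,12),(55,-80)),((102,460,12),(-55,80)),((323,308,64),(15,19)),((460,392,38),(0,-30))]
P=np.array([w(*o) for o,_ in obs]);Q=np.array([q for _,q in obs])
f=lambda p:((Q@Rot.from_euler('z',p[2]).as_matrix()[:2,:2].T+p[:2])-P).ravel()
best=min((least_squares(f,[*P.mean(0),a]) for a in(0,1.5,3,-1.5)),key=lambda s:s.cost)
print(best.x,best.fun.round(1).tolist())
x,y,a=best.x;R=lambda p:np.array([x,y])+Rot.from_euler('z',a).as_matrix()[:2,:2]@p
piv=R([0,45]);print("pivot",piv,"pin",R([15,19]),"nest",R([0,-30]))
n=w(275,612,68.5);foot=w(265,560,68.5);print("nose end",n,np.hypot(*(n-piv)),"swing",np.arctan2(*(n-piv)[::-1])-a-np.pi+2*np.pi, "foot",foot,np.hypot(*(foot-piv)))
le=w(182,100,150);print("lever end",le,np.hypot(*(le-piv)))
D=w(265,560,68.5);print("depth z nose",world(c,205+265/8,170+560/8),"lever",world(c,205+183/8,170+115/8))
for k,u in dict(cup=(343,221),box=(430,217),vblk=(234,357),pink=(288,361)).items():print(k,world(c,u[0]/1.5,u[1]/1.5))
E
```

```text
[ 5.27544235e+02 -2.50479890e+02 -2.87733354e-01] [-0.6, -0.6, 0.8, -1.7, -0.6, 1.1, 1.0, -0.2, -0.5, 1.2]
pivot [ 540.31431267 -207.32986003] pin [ 547.31938935 -236.51768113] nest [ 519.03085072 -279.24657747]
nose end [ 448.86603026 -220.84400207] 92.44144303816361 swing 0.4344505374044667 foot [ 465.44127222 -217.68091996] 75.58516142650745
lever end [ 604.44822515 -197.97656297] 64.81236684610447
depth z nose [ 464.20092988 -219.05692249   70.18373841] lever [ 598.34643441 -199.75618634  153.47225531]
cup [ 718.17206497 -189.44038536    1.27829898]
box [ 716.61808861 -347.87432872   39.46221835]
vblk [469.60370042   4.89115252  17.07312989]
pink [461.67128115 -90.83108686   9.99093916]
```

```bash
python3 - <<'E'
from h import *
import pickle
c=pickle.load(open("top.pkl","rb"))
v,u=np.mgrid[100:300,100:340]
P=np.array([world(c,a,b) for a,b in zip(u.ravel(),v.ravel())])
xs=np.arange(440,760,20);ys=np.arange(-60,-340,-20)
print("x\\y",ys)
for x in xs[::-1]:
    print(x,[int(max(P[(abs(P[:,0]-x)<10)&(abs(P[:,1]-y)<10),2],default=-1)) for y in ys])
E
```

```text
x\y [ -60  -80 -100 -120 -140 -160 -180 -200 -220 -240 -260 -280 -300 -320]
740 [148, 147, 147, 158, 3, 2, 38, 36, 4, 2, 3, 4, 35, 38]
720 [147, 146, 143, 156, 4, 34, 36, 23, 36, 3, 4, 4, 38, 41]
700 [158, 157, 157, 157, 3, 35, 35, 38, 34, 4, 5, 2, 3, 41]
680 [136, 152, 157, 157, 1, 3, 5, 39, 4, 4, 4, 3, 7, 39]
660 [137, 136, 137, 134, 3, 1, 4, 3, 4, 2, 4, 2, 3, 4]
640 [136, 137, 137, 135, 3, 4, 4, 3, 3, 3, 3, 3, 3, 4]
620 [136, 136, 139, 139, 4, 4, 3, 4, 3, 2, 5, 4, 3, 5]
600 [138, 138, 139, 137, 4, 2, 3, 153, 10, 2, 4, 4, 4, 4]
580 [138, 136, 139, 134, 4, 2, 12, 143, 17, 16, 15, 13, 9, 2]
560 [136, 135, 136, 133, 4, 4, 17, 124, 94, 16, 35, 37, 35, 18]
540 [3, 3, 3, 1, 5, 5, 18, 98, 99, 66, 40, 40, 40, 31]
520 [4, 3, 4, 3, 2, 12, 15, 97, 72, 16, 40, 42, 41, 16]
500 [3, 10, 10, 3, 2, 17, 18, 70, 70, 35, 43, 1134, 40, 14]
480 [9, 9, 12, 5, 4, 3, 13, 70, 72, 30, 35, 41, 36, 15]
460 [10, 12, 12, 8, 3, 3, 4, 64, 73, 56, 13, 17, 18, 13]
440 [4, 10, 11, 13, 4, 2, 3, 3, 67, 2, 5, 4, 5, 3]
```

play_rows(
  deltas=[
    [0.6,0.65,0,0,0,-0.6,-1],
    [0.6,0.65,0,0,0,-0.6,-1],
    [0.6,0.65,0,0,0,-0.57,-1],
    [0.6,0.65,0,0,0,0,-1],
    [0.6,0.65,0,0,0,0,-1],
    [0.6,0.65,0,0,0,0,-1],
    [0.6,0.65,0,0,0,0,-1],
    [0.6,0.65,0,0,0,0,-1],
  ],
  squeeze=20,
)

```text
time_s: 0.77
eef_pos: [362.8, -287.1, 193.6]
ee_rot: [-0.0, 0.997, 0.072, -0.0]
force: [-0.1, -0.2, -0.8]
grip_width: 0.0
```

play_rows(
  deltas=[
    [0.6,0.65,0,0,0,0,-1],
    [0.6,0.65,0,0,0,0,-1],
    [0.6,0.65,0,0,0,0,-1],
    [0.6,0.65,0,0,0,0,-1],
    [0,0,0,0,0,0,-1],
    [0,0,0,0,0,0,-1],
  ],
)

```text
time_s: 1.27
eef_pos: [458.5, -183.6, 193.4]
ee_rot: [-0.0, 0.997, 0.074, -0.0]
force: [0.3, -0.8, 0.1]
grip_width: 0.002
```

```bash
python3 - <<'E'
from h import *
c=capture("wrist");save(c,"wrist1.png",s=1.5);print(c["tool_from_camera"],c["fx"],c["cx"],c["cy"])
E
```

```text
[[-1.40992547e-03 -9.61789229e-01 -2.73787310e-01  6.96092878e+01]
 [ 9.99999004e-01 -1.34020084e-03 -4.41705410e-04  1.07049065e-01]
 [ 5.78975246e-05 -2.73787660e-01  9.61790161e-01 -1.80790529e+02]
 [ 0.00000000e+00  0.00000000e+00  0.00000000e+00  1.00000000e+00]] 297.3186396354542 256.3647271176035 188.69524188628876
```

View pics/wrist1.png

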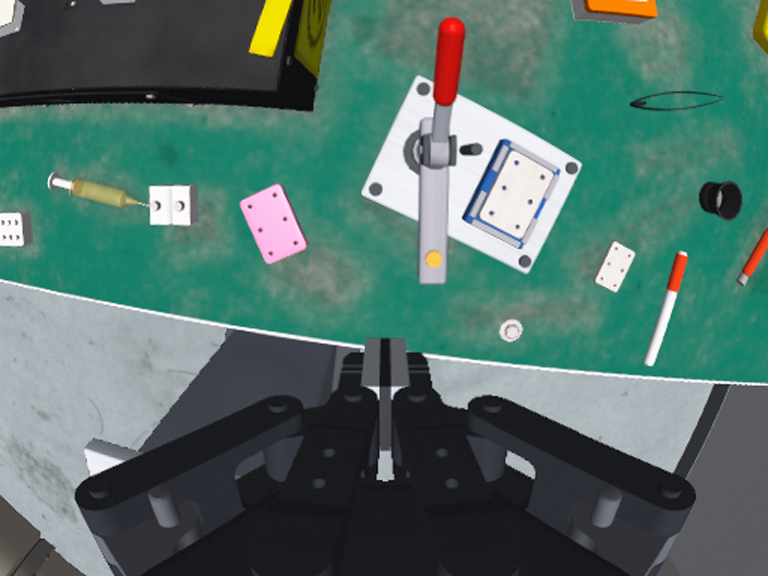

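play_rows(
  deltas=[
    [0,0.05,-0.87,0,0,0,-1],
    [0,0,-0.87,0,0,0,-1],
    [0,0,-0.87,0,0,0,-1],
    [0,0,-0.87,0,0,0,-1],
    [0,0,0,0,0,0,-1],
    [0,0,0,0,0,0,-1],
  ],
)

```text
time_s: 1.82
eef_pos: [457.0, -183.4, 54.5]
ee_rot: [-0.001, 0.997, 0.071, -0.001]
force: [0.6, -0.6, 1.3]
grip_width: 0.004
```

```bash
python3 - <<'E'
from h import *
piv=np.array([540.3,-207.3]);s=sensors.sense();print(s["eef_pos"],s["force"],s["time_s"])
p=s["eef_pos"][:2];f0=188.4
def pose(f,off):
    r=np.radians(f);return piv+78*np.array([np.cos(r),np.sin(r)])-off*np.array([-np.sin(r),np.cos(r)])
for f,off in [(188.4,24)]+[(188.4+5*k,14+5) for k in range(1,15)]:
    q=pose(f,off);print(round(f,1),q.round(1),((q-p)/40).round(3));p=q
E
```

```text
[ 457.03945047 -183.35636263   54.45741148] [ 0.55377736 -0.62116571  1.27324627] 1.8167
188.4 [ 459.6 -195. ] [ 0.065 -0.29 ]
193.4 [ 460.  -206.9] [ 0.01  -0.299]
198.4 [ 460.3 -213.9] [ 0.007 -0.175]
203.4 [ 461.2 -220.8] [ 0.022 -0.174]
208.4 [ 462.7 -227.7] [ 0.037 -0.171]
213.4 [ 464.7 -234.4] [ 0.052 -0.167]
218.4 [ 467.4 -240.9] [ 0.066 -0.162]
223.4 [ 470.6 -247.1] [ 0.08  -0.156]
228.4 [ 474.3 -253. ] [ 0.093 -0.148]
233.4 [ 478.5 -258.6] [ 0.106 -0.139]
238.4 [ 483.2 -263.8] [ 0.118 -0.13 ]
243.4 [ 488.4 -268.5] [ 0.128 -0.119]
248.4 [ 493.9 -272.8] [ 0.138 -0.107]
253.4 [ 499.8 -276.6] [ 0.147 -0.095]
258.4 [ 506.  -279.9] [ 0.155 -0.082]
```

play_rows(
  deltas=[
    [0.065,-0.12,0,0,0,0,-1],
    [0,-0.12,0,0,0,0,-1],
    [0,-0.12,0,0,0,0.2,-1],
    [0.0,-0.12,0,0,0,0.3,-1],
    [0.01,-0.1,0,0,0,0.33,-1],
    [0.007,-0.175,0,0,0,0.833,-1],
    [0.022,-0.174,0,0,0,0.833,-1],
    [0.037,-0.171,0,0,0,0.833,-1],
  ],
)

```text
time_s: 2.48
eef_pos: [464.4, -228.3, 56.6]
ee_rot: [0.001, 0.969, 0.246, 0.001]
force: [0.0, -0.1, -0.2]
grip_width: -0.001
```

```bash
python3 - <<'E'
from h import *
s=sensors.sense();print(s["eef_pos"],s["force"],s["wrist_torque"],s["time_s"])
c=capture("wrist");save(c,"wrist2.png",(150,40,430,300),2)
E
```

```text
[ 464.39723048 -228.29774615   56.56212099] [ 0.02736087 -0.05435274 -0.20109728] [-0.02600225 -0.02225007 -0.05133524] 2.4833
```

View pics/wrist2.png

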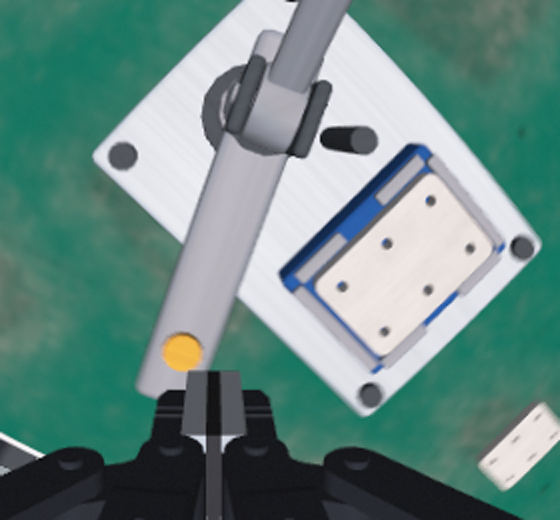

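```bash
cat >> h.py <<'E'
def wworld(c,s,u,v):
    """wrist pixel -> world by depth"""
    x,y=u-c["cx"],v-c["cy"];r=np.hypot(x,y);t=r/c["fx"];z=c["z_map"][int(round(v)),int(round(u))]
    p=np.array([x/r*np.tan(t)*z,y/r*np.tan(t)*z,z,1])
    T=np.array(c["tool_from_camera"]);q=s["ee_rot"]
    return np.array(s["eef_pos"])+Rot.from_quat([q[1],q[2],q[3],q[0]]).apply((T@p)[:3])
E
python3 - <<'E'
from h import *
s=sensors.sense();c=capture("wrist")
f=lambda a,b:wworld(c,s,150+a/2,40+b/2)
piv=np.array([540.3,-207.3])
for n,a in dict(dot=(183,352),nearpost=(258,170),plate=(410,270),tip=(213,378),nose=(165,385),padL=(190,400),shoulderL=(170,400)).items():
    w=f(*a);print(n,w.round(1),np.degrees(np.arctan2(*(w[:2]-piv)[::-1]))%360,np.hypot(*(w[:2]-piv)))
print(s["eef_pos"])
E
```

```text
dot [ 465.7 -218.8   73.1] 188.77280007618523 75.43305272935851
nearpost [ 522.6 -212.3   69.5] 195.78306883919737 18.37415417398808
plate [ 518.8 -280.8   37.2] 253.67055497768504 76.62840413224725
tip [ 474.1 -224.2  103.2] 194.32162458624143 68.33171436693287
nose [ 451.8 -219.6   68.9] 187.9156912343918 89.3931222342477
padL [ 472.1 -219.3  116.9] 190.01318600896215 69.23865772132946
shoulderL [ 465.8 -216.9  108. ] 187.3362730712623 75.08042721654091
[ 464.7361995  -229.42834625   56.58739091]
```

```bash
python3 - <<'E'
from h import *
s=sensors.sense();c=capture("wrist");T=np.array(c["tool_from_camera"])
for u in (250,262,240,272):
  print(u)
  for v in range(200,262,4):
    x,y=u-c["cx"],v-c["cy"];r=np.hypot(x,y);t=r/c["fx"];z=c["z_map"][v,u]
    p=T@np.array([x/r*np.tan(t)*z,y/r*np.tan(t)*z,z,1]);print(v,round(float(z)),p[:3].round(0),wworld(c,s,u,v).round(0))
E
```

```text
250
200 178 [ 14.  -4. -12.] [ 475. -218.   68.]
204 178 [ 12.  -4. -12.] [ 473. -220.   69.]
208 177 [ 10.  -4. -14.] [ 471. -220.   70.]
212 178 [  7.  -4. -13.] [ 469. -222.   69.]
216 180 [  4.  -4. -12.] [ 467. -223.   69.]
220 180 [  2.  -4. -13.] [ 464. -224.   69.]
224 183 [ -1.  -4. -11.] [ 461. -226.   67.]
228 145 [ 11.  -3. -46.] [ 473. -220.  102.]
232 142 [ 11.  -3. -50.] [ 472. -221.  107.]
236 136 [ 11.  -3. -56.] [ 473. -221.  112.]
240 132 [ 11.  -3. -60.] [ 473. -221.  116.]
244 129 [ 11.  -3. -63.] [ 472. -221.  119.]
248 125 [ 11.  -3. -67.] [ 473. -221.  124.]
252 121 [ 11.  -3. -71.] [ 473. -221.  127.]
256 119 [ 11.  -3. -74.] [ 473. -221.  130.]
260 117 [ 10.  -3. -76.] [ 472. -221.  132.]
262
200 248 [-7.  5. 55.] [ 460. -236.    1.]
204 250 [-11.   5.  56.] [ 457. -238.    1.]
208 251 [-15.   5.  56.] [ 454. -240.    1.]
212 252 [-18.   5.  56.] [ 451. -242.    0.]
216 253 [-22.   5.  56.] [ 447. -243.    0.]
220 254 [-26.   5.  56.] [ 444. -245.    0.]
224 254 [-29.   5.  55.] [ 441. -247.    1.]
228 145 [ 11.   3. -46.] [ 476. -226.  103.]
232 141 [ 11.  
[... 1089 characters left out ...]
 57.] [ 464. -244.   -0.]
204 250 [-11.  13.  56.] [ 461. -246.    1.]
208 250 [-15.  13.  55.] [ 458. -247.    1.]
212 252 [-19.  13.  56.] [ 455. -249.    0.]
216 253 [-22.  13.  57.] [ 451. -251.   -0.]
220 254 [-26.  13.  56.] [ 448. -253.    0.]
224 254 [-29.  13.  55.] [ 445. -254.    1.]
228 255 [-33.  14.  56.] [ 442. -256.    1.]
232 257 [-37.  14.  56.] [ 438. -258.   -0.]
236 146 [  7.   8. -47.] [ 474. -232.  103.]
240 142 [  7.   8. -51.] [ 474. -232.  107.]
244 137 [  7.   7. -56.] [ 474. -231.  113.]
248 125 [ 11.   7. -68.] [ 477. -229.  124.]
252 122 [ 11.   7. -71.] [ 477. -229.  127.]
256 118 [ 11.   6. -74.] [ 477. -229.  131.]
260 110 [ 14.   6. -82.] [ 479. -227.  139.]
```

```bash
python3 - <<'E'
from h import *
import pickle
c=pickle.load(open("scene.pkl","rb"))
for a in((262,365),(262,350),(368,395),(377,380),(375,360)):print(a,world(c,a[0]/1.5,a[1]/1.5).round(0))
print(ctrl.tcp_to_grasp)
s=sensors.sense();c=capture("scene");save(c,"scene2.png",s=1.5);pickle.dump(c,open("scene2.pkl","wb"));print(s["eef_pos"],s["joints"])
E
```

```text
(262, 365) [ 150. -459.  251.]
(262, 350) [ 151. -459.  264.]
(368, 395) [ 176. -546.  247.]
(377, 380) [ 181. -550.  259.]
(375, 360) [ 180. -548.  275.]
-18.700000000000003
[ 464.18551153 -227.77936129   55.9563388 ] [-6.83037900e-01  4.47945895e-01  1.69541760e+00 -2.98637126e-05
  9.95685000e-01  3.97750790e-01]
```

View pics/scene2.png

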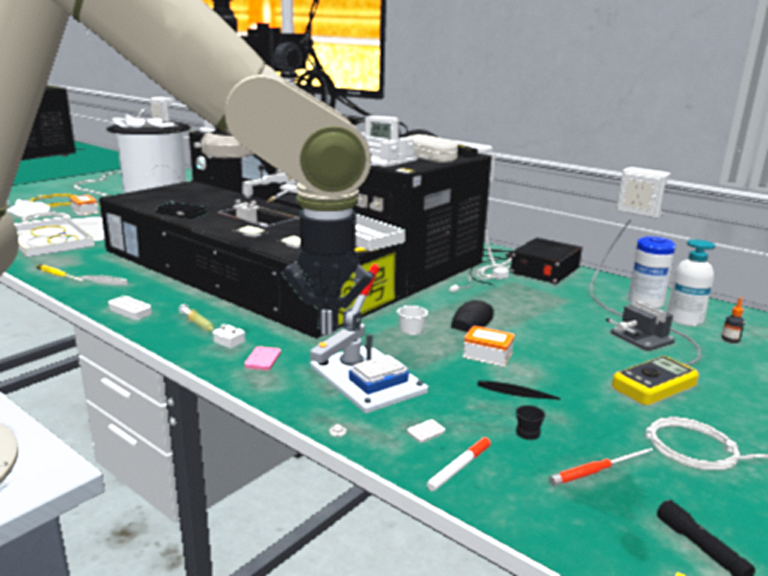

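play_rows(
  deltas=[
    [-0.06,0.4,0,0,0,-0.9,-1],
    [-0.06,0.4,0,0,0,-0.9,-1],
    [-0.05,0.38,0,0,0,-0.9,-1],
    [0,0,-0.3,0,0,-0.63,-1],
    [0,0,-0.5,0,0,0,-1],
    [0,0,-0.37,0,0,0,-1],
    [0,0,0,0,0,0,-1],
    [0,0,0,0,0,0,-1],
  ],
)

```text
time_s: 3.35
eef_pos: [456.8, -179.3, 8.1]
ee_rot: [-0.0, 0.997, 0.072, -0.0]
force: [-0.5, 0.2, 0.4]
grip_width: -0.0
```

```bash
python3 - <<'E'
from h import *
s=sensors.sense();c=capture("wrist");print(s["eef_pos"],s["ee_rot"],s["force"])
for u,v in((250,228),(250,232),(262,230),(262,236)):print(wworld(c,s,u,v).round(0))
save(c,"wrist3.png",(150,40,430,300),2)
E
```

```text
[ 456.83587522 -179.3342053     8.14244437] [-1.45955350e-04  9.97440382e-01  7.15026944e-02 -1.65675827e-04] [-0.45266432  0.24825228  0.40308565]
[ 467. -175.   54.]
[ 467. -175.   59.]
[ 468. -180.   57.]
[ 468. -180.   63.]
```

View pics/wrist3.png

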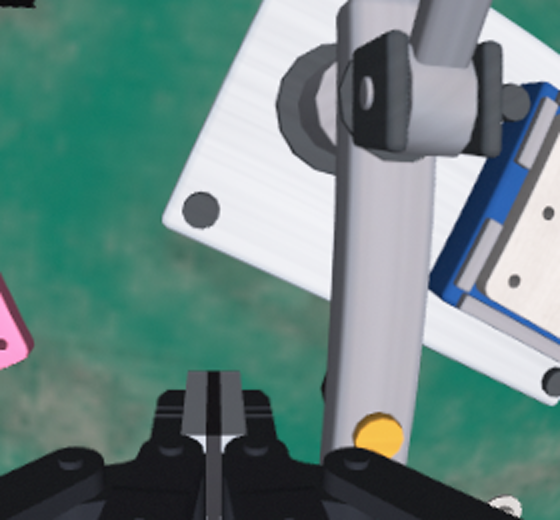

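play_rows(
  deltas=[
    [0.065,-0.18,0,0,0,0,-1],
    [0,-0.14,0,0,0,0,-1],
    [0,-0.12,0,0,0,0.2,-1],
    [0.0,-0.12,0,0,0,0.3,-1],
    [0.01,-0.1,0,0,0,0.33,-1],
    [0.007,-0.175,0,0,0,0.833,-1],
    [0.022,-0.174,0,0,0,0.833,-1],
  ],
)

```text
time_s: 3.98
eef_pos: [461.2, -220.3, 8.5]
ee_rot: [-0.0, 0.979, 0.203, 0.0]
force: [-0.3, 4.6, 1.1]
grip_width: -0.001
```

play_rows(
  deltas=[
    [0.037,-0.171,0,0,0,0.833,-1],
    [0.052,-0.167,0,0,0,0.833,-1],
    [0.066,-0.162,0,0,0,0.833,-1],
    [0.08,-0.156,0,0,0,0.833,-1],
    [0.093,-0.148,0,0,0,0.833,-1],
    [0.106,-0.139,0,0,0,0.833,-1],
  ],
)

```text
time_s: 4.48
eef_pos: [478.2, -257.9, 8.2]
ee_rot: [-0.001, 0.893, 0.45, -0.0]
force: [-2.5, 3.8, 0.6]
grip_width: 0.001
```

```bash
python3 - <<'E'
from h import *
s=sensors.sense();c=capture("wrist");print(s["eef_pos"],s["force"])
save(c,"wrist4.png",(110,20,430,300),2)
E
```

```text
[ 478.17881915 -257.86790713    8.17637295] [-2.47742786  3.80770504  0.64105114]
```

View pics/wrist4.png

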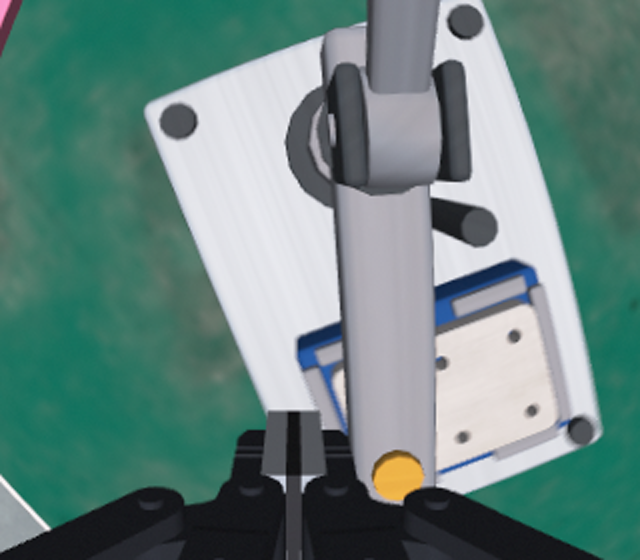

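play_rows(
  deltas=[
    [0.118,-0.13,0,0,0,0.833,-1],
    [0.128,-0.119,0,0,0,0.833,-1],
    [0.07,-0.057,0,0,0,0.4,-1],
    [0.04,-0.03,0,0,0,0.2,-1],
    [0.04,-0.03,0,0,0,0.2,-1],
  ],
)

```text
time_s: 4.95
eef_pos: [494.0, -272.3, 8.0]
ee_rot: [-0.0, 0.829, 0.559, -0.0]
force: [-2.5, 2.7, 1.4]
grip_width: 0.005
```

play_rows(
  deltas=[
    [0.037,-0.022,0,0,0,0.2,-1],
    [0.037,-0.022,0,0,0,0.2,-1],
    [0.037,-0.022,0,0,0,0.1,-1],
    [0.037,-0.02,0,0,0,0,-1],
  ],
)

```text
time_s: 5.28
eef_pos: [495.1, -273.5, 7.5]
ee_rot: [-0.006, 0.814, 0.581, -0.003]
force: [-35.6, 12.6, 22.2]
grip_width: -0.004
```

play_rows(
  deltas=[
    [-0.1,0.03,0,0,0,0,-1],
    [-0.3,0.1,0,0,0,0,-1],
    [-0.3,0.1,0,0,0,0,-1],
    [0,0,0.5,0,0,0,-1],
    [0,0,0.9,0,0,0,-1],
    [0,0,0.9,0,0,0,-1],
    [0,0,0.9,0,0,0,-1],
    [0,0,0.5,0,0,0,-1],
  ],
)

```text
time_s: 5.95
eef_pos: [473.3, -267.7, 160.5]
ee_rot: [0.004, 0.814, 0.58, 0.001]
force: [0.4, -0.2, 0.4]
grip_width: 0.0
```

```bash
python3 - <<'E'
from h import *
s=sensors.sense();c=capture("wrist");print(s["eef_pos"],s["ee_rot"],s["force"])
save(c,"wrist5.png",None,1.5)
E
```

```text
[ 473.28243976 -267.71236465  160.49674684] [3.50923420e-03 8.14325537e-01 5.80397334e-01 7.34572725e-04] [ 0.41571666 -0.18469887  0.38490391]
```

View pics/wrist5.png

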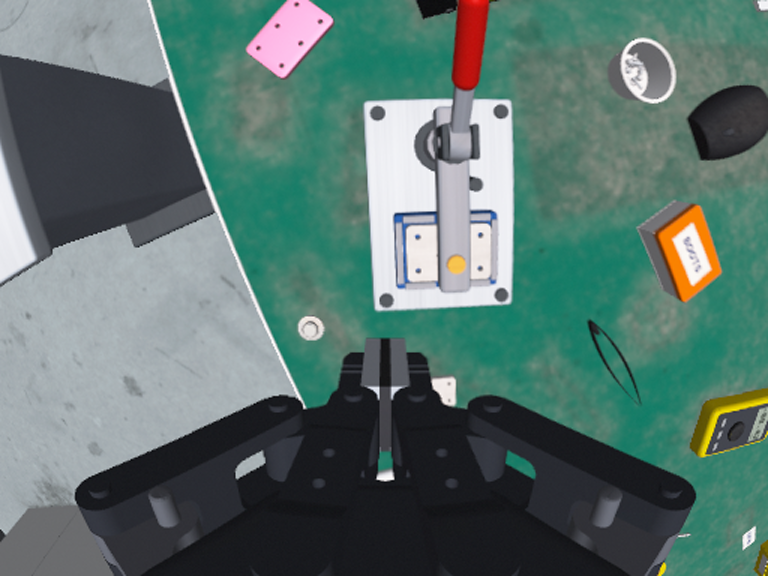

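```bash
python3 - <<'E'
from h import *
s=sensors.sense();c=capture("wrist");T=np.array(c["tool_from_camera"])
v,u=np.mgrid[200:384:1,0:512:1];x=u-c["cx"];y=v-c["cy"];r=np.hypot(x,y);z=c["z_map"][v,u];k=np.tan(r/c["fx"])*z/r
P=np.stack([x*k,y*k,z,np.ones_like(z)],-1)@T.T
m=(z>0)&(P[...,2]<-20)
a=np.radians(70.9+2.6);
p=P[m];wy=p[:,0]*np.sin(a)+p[:,1]*np.cos(a)*-1*-1  # tool y dir = x dir -90deg -> world y comp = -cos(a)
wy=p[:,0]*np.sin(a)-p[:,1]*np.cos(a);wx=p[:,0]*np.cos(a)+p[:,1]*np.sin(a)
for lo in range(-150,-40,10):
    q=(p[:,2]>=lo)&(p[:,2]<lo+10)
    if q.any():print(lo,"x",p[q,0].min().round(),p[q,0].max().round(),"y",p[q,1].min().round(),p[q,1].max().round(),"world dy max",wy[q].max().round(),"dx max",wx[q].max().round())
# lever & equipment in world
W=np.array([wworld(c,s,*t) for t in [(470/1.5,10/1.5),(467/1.5,80/1.5),(456/1.5,265/1.5),(458/1.5,285/1.5)]]);print(W.round(1))
piv=np.array([540.3,-207.3])
for w in W:d=w[:2]-piv;print(np.degrees(np.arctan2(d[1],d[0]))%360,np.hypot(*d))
E
```

```text
-150 x 5.0 21.0 y -45.0 39.0 world dy max 25.0 dx max 40.0
-140 x -11.0 22.0 y -60.0 60.0 world dy max 29.0 dx max 61.0
-130 x -3.0 19.0 y -62.0 63.0 world dy max 30.0 dx max 63.0
-120 x -8.0 19.0 y -59.0 58.0 world dy max 28.0 dx max 59.0
-110 x -9.0 18.0 y -50.0 50.0 world dy max 26.0 dx max 51.0
-100 x -9.0 14.0 y -43.0 42.0 world dy max 24.0 dx max 44.0
-90 x -12.0 14.0 y -34.0 35.0 world dy max 21.0 dx max 37.0
-80 x -11.0 13.0 y -19.0 20.0 world dy max 15.0 dx max 21.0
-70 x 6.0 12.0 y -14.0 14.0 world dy max 13.0 dx max 15.0
-60 x 6.0 11.0 y -14.0 13.0 world dy max 12.0 dx max 15.0
-50 x 6.0 12.0 y -13.0 13.0 world dy max 13.0 dx max 15.0
[[ 555.1 -150.   149.6]
 [ 548.6 -178.1  125. ]
 [ 519.1 -280.5   72.1]
 [ 516.9 -295.1   67.8]]
75.49161150536342 59.162342410901225
74.1643076589041 30.343894800129824
253.86725829379716 76.17049840648045
255.08696243115804 90.81539668862175
```

play_rows(
  deltas=[
    [0.504,0.665,0,0,0,0.2,-1],
    [0.504,0.665,0,0,0,0.23,-1],
    [0.504,0.665,0,0,0,0,-1],
    [0.504,0.665,0,0,0,0,-1],
    [0,0,0,0,0,0,-1],
    [0,0,-0.4,0,0,0,-1],
    [0,0,-0.1,0,0,0,-1],
    [0,0,0,0,0,0,-1],
  ],
)

```text
time_s: 6.72
eef_pos: [551.8, -160.1, 134.1]
ee_rot: [-0.001, 0.801, 0.599, -0.001]
force: [-0.1, -0.2, 0.7]
grip_width: -0.0
```

play_rows(
  deltas=[
    [0.05,-0.03,-0.2,0,0,0,-1],
    [0,0,-0.2,0,0,0,-1],
    [0,0,-0.2,0,0,0,-1],
    [0,0,-0.2,0,0,0,-1],
    [0,0,-0.2,0,0,0,-1],
  ],
)

```text
time_s: 7.13
eef_pos: [555.0, -161.7, 95.6]
ee_rot: [0.001, 0.801, 0.599, 0.0]
force: [-0.1, 0.2, 5.4]
grip_width: 0.001
```

play_rows(
  deltas=[
    [0,0,-0.2,0,0,0,-1],
    [0,0,-0.2,0,0,0,-1],
    [0,0,-0.2,0,0,0,-1],
    [0,0,-0.2,0,0,0,-1],
    [0,0,-0.1,0,0,0,-1],
    [0,0,-0.08,0,0,0,-1],
  ],
)

```text
time_s: 7.63
eef_pos: [555.3, -160.8, 56.6]
ee_rot: [0.0, 0.801, 0.599, 0.001]
force: [0.7, 4.7, 7.5]
grip_width: -0.002
```

play_rows(
  deltas=[
    [0,0,-0.08,0,0,0,-1],
    [0,0,-0.06,0,0,0,-1],
    [0,0,-0.05,0,0,0,-1],
    [0,0,-0.04,0,0,0,-1],
  ],
)

```text
time_s: 7.97
eef_pos: [557.1, -161.0, 51.9]
ee_rot: [0.002, 0.801, 0.599, 0.002]
force: [-6.9, 10.4, 46.5]
grip_width: 0.001
```

play_rows(
  deltas=[
    [0,0,0.2,0,0,0,-1],
    [0,0,0.6,0,0,0,-1],
    [0,0,0.9,0,0,0,-1],
    [0,0,0.9,0,0,0,-1],
    [-0.3,-0.9,0.2,0,0,0,-1],
    [-0.3,-0.9,0,0,0,0,-1],
    [0,0,0,0,0,0,-1],
  ],
)

```text
time_s: 8.55
eef_pos: [529.2, -238.4, 159.5]
ee_rot: [0.001, 0.802, 0.597, -0.0]
force: [-0.2, -0.8, -0.7]
grip_width: 0.001
```

```bash
python3 - <<'E'
from h import *
s=sensors.sense();c=capture("wrist");print(s["eef_pos"],s["ee_rot"],s["force"])
np.savez("w.npz",z=c["z_map"]);save(c,"wrist6.png",(180,0,400,230),2.5)
E
```

```text
[ 529.22319989 -238.414614    159.53023968] [ 1.10696122e-03  8.01985350e-01  5.97342469e-01 -4.98466845e-04] [-0.17016913 -0.75248445 -0.73132166]
```

View pics/wrist6.png

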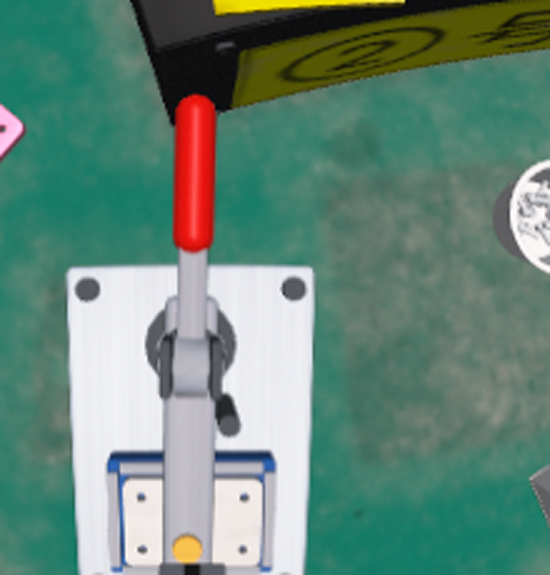

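```bash
python3 - <<'E'
from h import *
s=sensors.sense();c=capture("wrist");piv=np.array([540.3,-207.3]);L=[]
for b in range(100,250,8):
    w=np.mean([wworld(c,s,180+(194+d)/2.5,b/2.5) for d in(-3,0,3)],0);L.append([np.hypot(*(w[:2]-piv)),w[2]])
L=np.array(L);print(L.round(1).tolist(),np.polyfit(L[1:-2,0],L[1:-2,1],1))
for q in((190,365),(190,300),(187,430),(195,270)):print(q,wworld(c,s,180+q[0]/2.5,q[1]/2.5).round(1))
E
```

```text
[[101.5, 64.1], [92.8, 90.2], [89.7, 91.5], [86.9, 91.5], [84.3, 90.8], [81.5, 91.2], [78.7, 91.5], [76.0, 91.1], [73.3, 91.2], [70.6, 91.2], [67.8, 92.0], [65.1, 91.6], [62.3, 92.1], [59.8, 90.9], [57.0, 91.5], [54.4, 91.2], [51.7, 91.5], [49.0, 91.9], [46.3, 91.4]] [-1.49916219e-02  9.24045661e+01]
(190, 365) [ 540.1 -200.8   94.8]
(190, 300) [ 546.2 -180.4   88.1]
(187, 430) [ 530.5 -228.5   63.1]
(195, 270) [ 550.7 -171.2   87.1]
```

play_rows(
  deltas=[
    [0,0,0.8,0,0,0,-1],
    [-0.7,-0.5,0.2,0,0,0,-1],
    [-0.7,-0.5,0,0,0,0,-1],
    [-0.7,-0.5,0,0,0,0,-1],
    [-0.7,-0.5,0,0,0,0,-1],
    [-0.7,-0.5,0,0,0,0,-1],
    [-0.7,-0.5,0,0,0,0,-1],
    [-0.7,-0.5,0,0,0,0,-1],
  ],
)

```text
time_s: 9.32
eef_pos: [334.1, -372.9, 198.9]
ee_rot: [-0.0, 0.8, 0.6, 0.0]
force: [0.9, -0.8, 0.8]
grip_width: 0.0
```

play_rows(
  deltas=[
    [-0.7,-0.5,0,0,0,0,-1],
    [0,0,0,0,0,0,-1],
    [0,0,0,0,0,0,-1],
    [0,0,0,0,0,0,-1],
    [0,0,0,0,0,0,-1],
  ],
)

```text
time_s: 9.73
eef_pos: [307.9, -392.3, 199.2]
ee_rot: [-0.0, 0.8, 0.6, 0.0]
force: [-1.0, 0.3, 1.3]
grip_width: -0.001
```

```bash
python3 - <<'E'
from h import *
s=sensors.sense();c=capture("top");print(s["eef_pos"],s["force"],s["time_s"]);save(c,"top1.png",(160,130,360,280),4)
E
```

```text
[ 307.92135279 -392.30169844  199.20630641] [-0.9736306   0.33225404  1.26306185] 9.7333
```

View pics/top1.png

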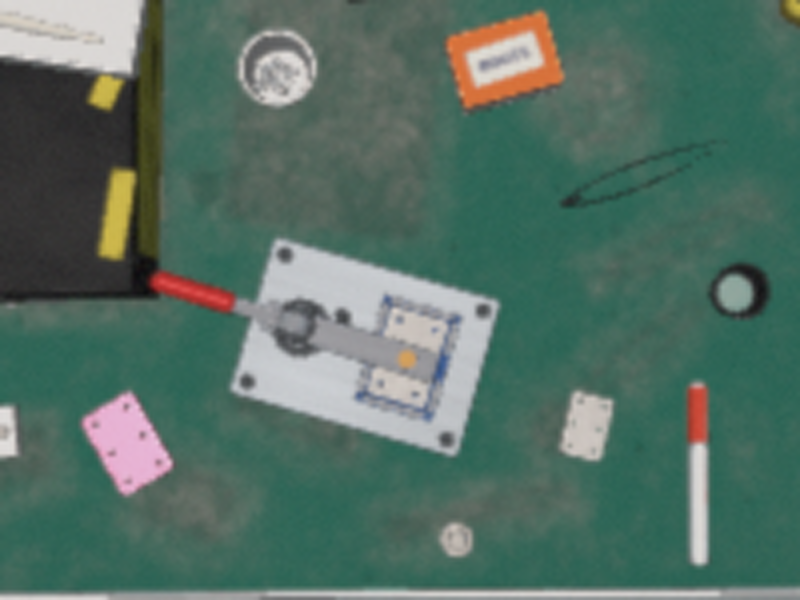

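```bash
python3 -c "
from rig import order;print(order.finish_job())"
```

```text
the job is handed in; nothing more can be done
None
```

The jig plate is clamped and the job is handed in at about 9.8 s. I swung the strap round to its stop with the shut fingers, then pressed the red lever fully down and backed well clear.

**Last checks**
- **Strap:** its direction measured 253.9° against 253.5° at the stop. I took this after the swing and before pressing the lever. The later wrist and top pictures show it still over the plate at the pin.
- **Lever:** the handle is level along its length, with its top at 91–92 mm (91 mm is fully down).
- **Plate and other things:** the plate sits in its nest, and nothing in the last top picture looks moved. I judged this by eye, not by measurement.
- **Arm:** no contact force at the end. The tip is about 250 mm from the fixture.

**What disagreed**
- **Tip height:** the real fingertips are about 45 mm behind the reported TCP. Both the wrist and scene cameras showed this. Because of it, my first sweep passed over the strap without touching anything; I corrected the height and repeated it.
- **Forces:** pushing against the stop reached about 38 N sideways (about 44 N in all). Pressing the lever to its end reached about 46 N down (about 48 N in all). Both were on the fingers, with brief contact, and well under the 120 N wrist limit. They were above 40 N, the limit set for the arm and gripper body.

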